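# Turn the banding wheel until the jug's spout meets the pointer

## Task

Take the kiln prop that was left standing on the banding wheel off it and set it down on the free half of the plywood ware board. Then turn the wheel by its bare aluminium face, pressing only lightly with the fingertips, until the jug's spout points straight at the tip of the gauge's pointer, so that the jug can be decorated there. The jug's coat is fresh: never touch the jug itself, keep it where it stands in the middle of the wheel, and leave the bowl, the mug and the spare prop where they are.

Things in the scene. Friction and masses are not known exactly. Their poses are not given: they have to be found in the camera images.
- stand: dark steel foot of the banding wheel, fixed; its height differs from one setup to the next (the wheel's top face lies 65 to 75 mm above the table); origin on the wheel's vertical axis, 75 mm below the wheel's top face
- wheel: round flat aluminium wheel head, 300 mm diameter, 15 mm thick, turning freely either way on the stand about its vertical axis with some friction (about 0.22 N m, so a rubbing fingertip near the rim needs some 5 to 12 N of pressure; more than 40 N is leaning on it) and no springs or stops within several turns; origin at the centre of its underside, top face 15 mm above that; it has no handle
- jug: squat open terracotta jug standing loose in the middle of the wheel, 110 mm body diameter, 84 mm high, about 0.6 kg; origin at the centre of its foot; its +x axis points along the spout (tip 84 mm from the axis), its ear handle points along -x (reaching 89 mm from the axis); must not be touched
- spout_tip (a point): the tip of the jug's spout, 84 mm from the jug's axis and 75 mm above the wheel
- gauge: fixed steel pointer gauge beside the wheel; origin as the stand's, on the wheel's axis 75 mm below its top face; +x runs from the axis out to the gauge's post (12 mm rod, 182 mm from the axis, top 66 mm above the wheel's face, foot 48 mm diameter); a 10 mm rod, 55 mm above the face, reaches from the post back over the rim and ends in a pointed tip
- pointer_tip (a point): the pointed tip of the gauge's rod, 106 mm from the wheel's axis, 55 mm above the wheel's face, aimed at the axis
- prop: kiln prop: plain off-white fireclay post, 40 x 40 mm square and 90 mm tall, 0.25 kg, standing on the wheel's rim about 118 mm from the axis; origin at the centre of its foot, z up along the post, sides square to its x and y
- prop_mid (a point): middle of that kiln prop, 45 mm above its foot
- board: plywood ware board, fixed, 260 mm (its x) by 160 mm (its y), top face 20 mm above the table; origin on the table under its centre; a bowl stands on its -x half, its +x half is free
- bowl: small terracotta bowl, 84 mm diameter, 45 mm high, on the -x half of the ware board; origin under its foot
- bats: fixed pile of round throwing bats, 176 mm diameter, 65 mm high, on the other side of the wheel from the ware board; origin under its centre
- spare_prop: a second kiln prop of the same form, standing on the table between the wheel and the robot, to one side; leave it; origin at the centre of its foot
- mug: terracotta mug, 72 mm diameter, 80 mm high, on the table between the wheel and the robot, to one side; origin under its foot

How it is judged:
By the outcome, as a careful person would: the job done as asked, in the order asked, and still so for the second after the job is handed in, with the robot touching nothing.
It also fails if it takes over 67 s, if anything falls off the work surface, if the arm or the gripper's body presses on something with over 40 N, if the wrist force passes 120 N, or if a joint passes its speed limit or range.

## Robot

A 6-joint arm with a two-finger parallel gripper is mounted at the origin on the work surface. World frame = base frame: x ahead of the robot, y to its left, z up, the work surface at z = 0. Lengths are in mm, angles in rad, forces in N, time in s.
With the tool pointing down it reaches from about 350 to 925 mm from the base axis. Payload 6.4 kg.
Tool frame: the origin (TCP) lies midway between the tips of the shut fingers; the grasp point (between the pads) lies 19 mm behind it; z points along the fingers, y is the line along which they close (so a half turn about z gives the same grasp; the last joint's range is limited). The gripper opens to 85 mm and grips with 20 to 120 N. Pads are 22 mm wide; open, the fingers measure 114 mm over their backs; the gripper's body (76 mm by 85 mm) begins 54 mm behind the grasp point. The pads swing forward as they close: fully open they stand 13 mm farther back than shut.
Start: joints at [1.143, 0.245, 1.558, -0, 1.339, -0.174], TCP at [163.201, 629.189, 231.29] pointing down, gripper open.
Joint ranges: [-3.13, 3.13], [-1.02, 2.26], [0.13, 2.54], [-0.95, 4.09], [0.21, 2.88], [-2.74, 2.74]. Speed limits (rad/s): [2.57, 2.57, 3.14, 3.14, 3.14, 3.14].

## Interface

Orientations are given as a unit quaternion [w, x, y, z].
In Python, from cell import state, imaging, robot gives the robot as it stands. The module is installed in compiled form; this text tells all that it offers.
- The arm moves only by the tool apply_moves, never from a script. Its argument "moves" is a list of rows, each an object with "slide": the shift along the tool's x, y, z scaled (see below), a list of three; "twist": the turn about the tool's z scaled (see below); "fingers": the opening, from 0 (shut) to 1 (fully open). In form: [{"slide": [x, y, z], "twist": twist, "fingers": fingers}, ...]. A call has 1 to 5 rows; each row is the pose to reach, as a shift and turn from the pose commanded when the call began, along the tool's axes at that moment, turning the shorter way round; what a row does not reach only later rows make up. The controller multiplies each number of a shift by 10 cm and each number of a turn by pi rad. A row lasts 1/8 s, in which the tool goes at most 62.5 mm and 10.7 degrees, less where a joint would pass 70% of its speed; a pose out of reach is approached as far as the arm can. A call with a number of a shift or a turn outside -1 to 1 is refused whole. A call with a gripper value outside its range is refused whole. The fingers move at their own pace and stop on an object; "newtons" is the grip in N (left out, the last holds). Time passes only in rows, so rows that repeat a pose let the fingers close. It gives the time, the measured TCP pose, the force, the opening and the grip force at its end, in the units of the state.
- state(): the state, without advancing time (a new reading comes with each control period).
- imaging.snapshot(name): name is "scene" or "side" or "wrist"; returns (picture, depth): 480x640x3 uint8, red, green, blue; 480x640 float32, mm along the optical axis (not along the pixel's ray), 0 where there is no reading.
- imaging.camera_info(name): a dict with "vertical_fov" (degrees; the focal length in pixels is half the picture's height over the tangent of half this angle, whatever the lens; pixels are square), "cx", "cy" (the principal point, pixels), "distortion" ([k1, k2, p1, p2, k3] as OpenCV has them; the pictures are not rectified), "eye" and "rotation" of the camera in the world. Camera axes: x right, y up, looking along -z (the intrinsics and any distortion apply to the point x, -y, -z); pixel columns grow to the right and rows downward; lengths in mm; the calibration is good to about 2 mm. A picture is of the moment at which its call begins: read the wrist's pose just before it. camera_info takes no time and is no camera call; for the wrist camera it gives the pose at the moment of the call.
- robot.hand_in(): hands the job in; it is judged then, once.
The state is a dict: "clock": time; "q": joint angles; "dq": joint speeds; "tau": joint torques, N m; "eef_pos": TCP position; "orientation": TCP orientation; "contact_force": force on the tool from outside, world axes, zero at the start; "ft_torque": the same for the moment, N m; "finger_gap": opening from 0.0 (shut) to 1.0 (fully open); "gripper_force": force on a finger pad.
Only numpy, scipy, OpenCV 4.12 (cv2) and the standard library are available. Lean on these libraries where they do the work, as an engineer would, in place of code of your own. Each camera call takes 0.05 s, during which the arm holds its last target. There are 200 camera calls.

## Working session

There is one attempt and no reset: what is moved stays moved. The work goes in short steps, Python scripts to look and compute and a tool call to move; the robot and the scene stay as the last step left them, time stands still between calls to the robot, and variables do not carry over. Pictures are saved under pics/ and viewed, at most 10 in all, crops included, and the job is handed in when it is done.

Besides the shell and the picture viewer there is one more tool, called after "Call:" as name(argument=value, ...) on one line, values as JSON. apply_moves: Moves the arm, as the interface text tells. Its arguments: {"type":"object","properties":{"moves":{"type":"array","items":{"type":"object","properties":{"slide":{"type":"array","items":{"type":"number"}},"twist":{"type":"number"},"fingers":{"type":"number"}}}},"newtons":{"type":"number"}},"required":["moves"]}

```bash
mkdir -p pics; cat > h.py <<'E'
import numpy as np, cv2
from cell import state, imaging, robot
def K(name,ci=None):
    ci=ci or imaging.camera_info(name); f=240/np.tan(np.radians(ci["vertical_fov"])/2)
    return np.array([[f,0,ci["cx"]],[0,f,ci["cy"]],[0,0,1]]),np.array(ci["distortion"],float),np.array(ci["eye"],float),np.array(ci["rotation"],float).reshape(3,3)
def rays(cam,uv):
    k,d,e,R=cam; n=cv2.undistortPoints(np.array(uv,float).reshape(-1,1,2),k,d).reshape(-1,2)
    return e,np.c_[n[:,0],-n[:,1],-np.ones(len(n))]@R.T
def plane(cam,uv,z):
    e,r=rays(cam,uv); return e+r*((z-e[2])/r[:,2])[:,None]
def cloud(cam,depth):
    v,u=np.mgrid[0:480,0:640]; e,r=rays(cam,np.c_[u.ravel(),v.ravel()])
    return (e+r*depth.ravel()[:,None]).reshape(480,640,3)
def snap(name,fn=None):
    c=K(name); p,d=imaging.snapshot(name)
    if fn: cv2.imwrite("pics/"+fn,cv2.cvtColor(p,cv2.COLOR_RGB2BGR))
    return c,p,d,cloud(c,d)
E
python3 - <<'E'
from h import *
for n in("scene","side","wrist"):
    c,p,d,P=snap(n,n+"0.png"); np.savez("pics/%s0.npz"%n,p=p,d=d,P=P)
    print(n,c[0][0,0],c[1],c[2],c[3].round(3).tolist(),(d>0).mean())
a=[cv2.imread("pics/%s0.png"%n) for n in("scene","side")]
print(state())
E
```

```text
Traceback (most recent call last):
  File "h.py", line 15, in snap
    c=K(name); p,d=imaging.snapshot(name)
  File "h.py", line 5, in K
    return np.array([[f,0,ci["cx"]],[0,f,ci["cy"]],[0,0,1]]),np.array(ci["distortion"],float),np.array(ci["eye"],float),np.array(ci["rotation"],float).reshape(3,3)
                                                                                                                        ~~~~~~~~~~~~~~~~~~~~~~~~~~~~~~~~~~~~~~^^^^^
ValueError: cannot reshape array of size 4 into shape (3,3)
```

Rotation is a quaternion [w,x,y,z].

```bash
sed -i 's/np.array(ci\["rotation"\],float).reshape(3,3)/rot(ci["rotation"])/; s/^def K/def rot(q):\n    return Rotation.from_quat([q[1],q[2],q[3],q[0]]).as_matrix()\ndef K/; 1s/$/\nfrom scipy.spatial.transform import Rotation/' h.py
python3 - <<'E'
from h import *
for n in("scene","side","wrist"):
    c,p,d,P=snap(n,n+"0.png"); np.savez("pics/%s0.npz"%n,p=p,d=d,P=P)
    print(n,c[0][0,0],c[1],c[2],c[3].round(3).tolist(),(d>0).mean())
print(state())
E
```

```text
scene 518.1240712653823 [0.01421321 0.         0.         0.         0.        ] [ 826.09041548  455.53219069 1067.23956492] [[-0.831, -0.481, 0.278], [0.556, -0.713, 0.428], [-0.007, 0.51, 0.86]] 0.996181640625
side 469.0880169289003 [-0.12655167  0.          0.          0.          0.        ] [ 167.63860537 -668.78525537  671.53863362] [[0.877, 0.295, -0.379], [-0.48, 0.535, -0.695], [-0.002, 0.792, 0.611]] 0.9959147135416667
wrist 410.9490582166565 [-0.06850696  0.          0.          0.          0.        ] [ 91.77186693 646.68592026 373.75395392] [[0.251, -0.926, -0.282], [0.968, 0.239, 0.076], [-0.003, -0.292, 0.957]] 0.9960286458333333
{'clock': 0.15, 'q': array([ 1.14290314e+00,  2.45687593e-01,  1.55878648e+00, -1.15936508e-06,
        1.33868826e+00, -1.74108386e-01]), 'dq': array([-0.00043348, -0.0013574 , -0.00375965, -0.00192497,  0.00124443,
       -0.00151294]), 'tau': array([-4.36407827e-04, -4.29986715e+01, -3.26550865e+01, -1.67723874e-04,
        3.50909359e-03, -1.81555481e-05]), 'eef_pos': array([163.00609086, 628.765983  , 230.38352853]), 'orientation': array([-2.32148137e-04,  1.26551974e-01,  9.91959667e-01, -7.49722536e-04]), 'contact_force': array([0.03093218, 0.09789094, 0.88762628]), 'ft_torque': array([ 0.02538257, -0.00724363,  0.03787112]), 'gripper_force': 0.0, 'finger_gap': 1.0003174469857048}
```

View pics/scene0.png

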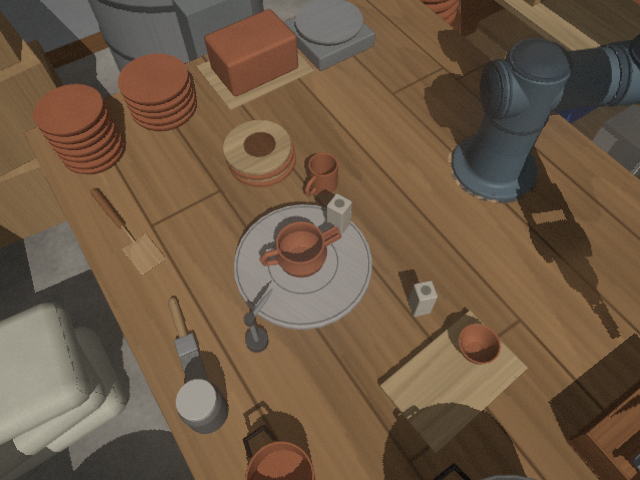

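View pics/side0.png

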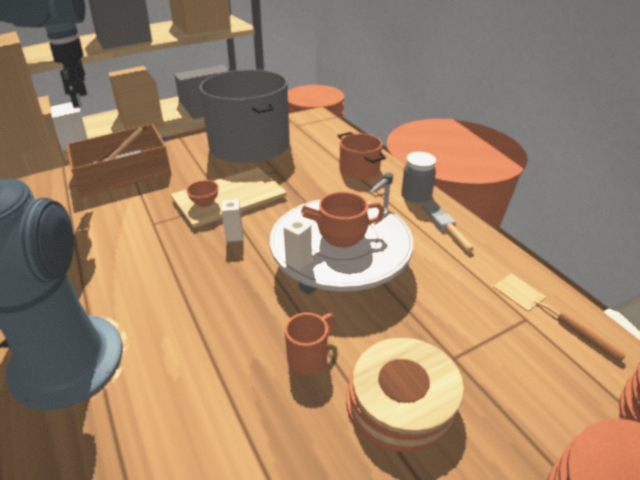

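The scene view shows the wheel at (303,265), the jug at (302,248) and the prop on the wheel at (339,213). The gauge post is at (254,330) with its tip near (270,285), and the board is at (453,375) with the bowl on its right part. I'll measure these and zoom in on the jug to tell spout from handle.

```bash
python3 - <<'E'
from h import *
D={n:np.load("pics/%s0.npz"%n) for n in("scene","side")}
a=cv2.resize(D["scene"]["p"][180:360,220:390],(400,424),interpolation=cv2.INTER_CUBIC)
b=cv2.resize(D["side"]["p"][160:310,260:430],(400,353),interpolation=cv2.INTER_CUBIC)
o=np.zeros((424,800,3),np.uint8);o[:,:400]=a;o[:353,400:]=b
cv2.imwrite("pics/z1.png",o[...,::-1])
for n in D:
    p,P=D[n]["p"],D[n]["P"]; hsv=cv2.cvtColor(p,cv2.COLOR_RGB2HSV)
    z=P[...,2]; reg=np.zeros((480,640),bool)
    if n=="scene": reg[195:330,225:380]=1
    else: reg[190:290,262:420]=1
    w=reg&(hsv[...,1]<70)&(z>55)&(z<85); print(n,"wheel z",np.median(z[w]),w.sum())
    zt=np.median(z[w]); m=(w&(abs(z-zt)<5)).astype(np.uint8)
    ct=max(cv2.findContours(m,cv2.RETR_EXTERNAL,cv2.CHAIN_APPROX_NONE)[0],key=cv2.contourArea)
    X=plane(K(n),ct.reshape(-1,2),zt)[:,:2]
    from scipy.optimize import least_squares
    r=least_squares(lambda c:np.hypot(*(X-c).T)-150,X.mean(0),loss="soft_l1",f_scale=2); print("centre",r.x,np.median(abs(r.fun)))
    # prop top
    t=reg&(hsv[...,1]<90)&(z>zt+80)&(z<zt+96)
    print("proptop",P[t].mean(0),t.sum()); 
    if t.sum()>10: print(cv2.minAreaRect(P[t][:,:2].astype(np.float32)))
    # jug
    j=reg&(hsv[...,1]>110)&(z>zt+20); J=P[j]; 
    print("jug ztop",np.percentile(J[:,2],99)-zt)
    q=J[:,:2]-r.x; rr=np.hypot(*q.T); an=np.degrees(np.arctan2(q[:,1],q[:,0]))
    for lo in range(-180,180,15):
        s=(an>=lo)&(an<lo+15)
        if s.sum(): k=rr[s].argmax();print(lo,round(rr[s].max()),round(J[s][k,2]-zt),end=" | ")
    print()
    # everything tall near gauge
    g=(z>zt+40)&(z<zt+75)&(hsv[...,1]<90)&(np.hypot(P[...,0]-r.x[0],P[...,1]-r.x[1])<200)&(np.hypot(P[...,0]-r.x[0],P[...,1]-r.x[1])>95)
    q=P[g][:,:2]-r.x; s=abs(np.degrees(np.arctan2(q[:,1],q[:,0]))); print("gauge?",g.sum()); 
    an=np.degrees(np.arctan2(q[:,1],q[:,0]));h=np.histogram(an,36,(-180,180))[0];print(h)
p,P=D["scene"]["p"],D["scene"]["P"];z=P[...,2]
yy,xx=np.mgrid[:480,:640]
m=(abs(z-20)<5)&(xx>370)&(xx<535)&(yy>300)&(yy<460)
pts=P[m][:,:2].astype(np.float32);print("board",cv2.minAreaRect(pts),m.sum())
for nm,(u0,u1,v0,v1,h) in dict(bowl=(455,505,320,370,60),mug=(300,340,150,200,75),spare=(405,440,275,320,85)).items():
    m=(z>h-8)&(xx>u0)&(xx<u1)&(yy>v0)&(yy<v1);q=P[m];print(nm,q.mean(0),q.min(0),q.max(0))
E
```

```text
scene wheel z 75.1127299630765 10266
centre [578.94228986  -4.26685279] 3.4531515839532005
proptop [469.9158409  -34.85203311 164.14399727] 349
((527.0145263671875, -27.82379913330078), (175.90318298339844, 62.65259552001953), 1.952572226524353)
jug ztop 992.126834953758
-180 53 69 | -165 51 41 | -150 53 41 | -135 54 33 | -120 55 28 | -105 56 34 | -90 56 34 | -75 55 39 | -60 53 32 | -45 52 81 | -30 89 61 | -15 87 57 | 0 54 49 | 15 54 44 | 30 53 48 | 45 52 45 | 60 522 992 | 75 51 46 | 90 50 48 | 105 50 41 | 120 50 44 | 135 50 47 | 150 81 77 | 165 83 70 | 
gauge? 482
[110  60  36   0   0   0   0   0   0   0   0   0   0   0   0   0   0   0
   0   0 276   0   0   0   0   0   0   0   0   0   0   0   0   0   0   0]
side wheel z 75.00612360453897 6696
centre [575.91785629  -8.39062389] 2.487836066172406
proptop [462.51882022 -39.62486483 163.2312504 ] 406
((491.36737060546875, -16.02843475341797), (120.4294662475586, 47.156490325927734), 36.29384231567383)
jug ztop 85.8723972894397
-180 52 43 | -165 53 41 | -150 53 43 | -135 776 597 | -120 54 42 | -105 55 46 | -90 55 52 | -75 54 46 | -60 54 46 | -45 53 47 | -30 84 54 | -15 78 73 | 0 52 43 | 15 53 40 | 30 55 38 | 45 54 44 | 60 55 39 | 75 52 37 | 90 52 43 | 105 49 45 | 120 49 81 | 135 45 83 | 150 82 75 | 165 82 75 | 
gauge? 584
[ 28 138 253   0   0   0   0   0   0   0   0   0   0   0   0   0   0   0
   0   0 165   0   0   0   0   0   0   0   0   0   0   0   0   0   0   0]
board ((456.49603271484375, 312.80950927734375), (262.7810363769531, 253.10231018066406), 4.558239459991455) 9082
bowl [384.49993042 342.70616377  80.67055253] [341.55070873 300.43381883  52.02411518] [ 826.09041548  455.53219069 1067.23956492]
mug [ 421.06972815 -161.31152728  114.55387495] [ 362.95378346 -235.35180249   67.0707641 ] [ 826.09041548  455.53219069 1067.23956492]
spare [421.2946571  205.11800712 110.44834966] [386.37400931 173.41293741  77.08816486] [ 826.09041548  455.53219069 1067.23956492]
```

View pics/z1.png

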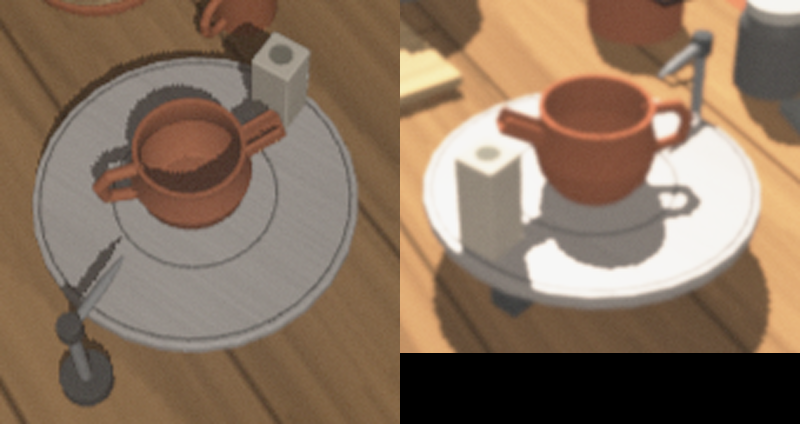

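Confirmed: the spout points about 165° (towards the robot), the handle is opposite, and the gauge is at about 25°. The prop stands at about -164°. Next I'll refine these, without the invalid depth pixels.

```bash
cat > m.py <<'E'
from h import *
from scipy.optimize import least_squares
ang=lambda q:np.degrees(np.arctan2(q[1],q[0]))
def mask_cc(m,seed=None):
    n,l,s,c=cv2.connectedComponentsWithStats(m.astype(np.uint8)); return l==1+s[1:,4].argmax()
def wheel(n,p,P,d,c0=(577.,-6.),zt=75.):
    hsv=cv2.cvtColor(p,cv2.COLOR_RGB2HSV); z=P[...,2]
    rr=np.hypot(P[...,0]-c0[0],P[...,1]-c0[1])
    m=(d>0)&(hsv[...,1]<70)&(abs(z-zt)<6)&(rr<162); zt=np.median(z[m])
    m=mask_cc(m); ct=max(cv2.findContours(m.astype(np.uint8),cv2.RETR_EXTERNAL,cv2.CHAIN_APPROX_NONE)[0],key=cv2.contourArea).reshape(-1,2)
    X=plane(K(n),ct,zt)[:,:2]; c=np.array(c0);
    for t in (10,5,4):
        f=abs(np.hypot(*(X-c).T)-150)<t
        r=least_squares(lambda c:np.hypot(*(X[f]-c).T)-150,c,loss="soft_l1"); c=r.x
    return c,zt,f.sum()
def jug(p,P,d,c,zt):
    hsv=cv2.cvtColor(p,cv2.COLOR_RGB2HSV); z=P[...,2]-zt; q=P[...,:2]-c; rr=np.hypot(q[...,0],q[...,1])
    m=(d>0)&(hsv[...,1]>110)&(z>20)&(z<95)&(rr<95)
    m=mask_cc(m); rim=m&(z>81)&(rr<70)
    R=q[rim]; jc=least_squares(lambda v:np.hypot(*(R-v[:2]).T)-v[2],[0,0,50],loss="soft_l1").x if len(R)>10 else None
    o=m&(rr>62); a=q[o]; zz=z[o]; cl=[]
    k=rr[o].argmax(); 
    lab=(a@(a[k]/np.linalg.norm(a[k])))>0
    for L in (lab,~lab): 
        if L.sum(): cl.append((ang(a[L].mean(0)).round(1),rr[o][L].max().round(1),zz[L].min().round(),zz[L].max().round(),L.sum()))
    return jc,cl
E
python3 - <<'E'
from m import *
for n in("scene","side"):
    D=np.load("pics/%s0.npz"%n);p,d,P=D["p"],D["d"],D["P"]
    c,zt,k=wheel(n,p,P,d); print(n,"wheel",c,zt,k,"jug",jug(p,P,d,c,zt))
    z=P[...,2]-zt;q=P[...,:2]-c;rr=np.hypot(q[...,0],q[...,1]);hsv=cv2.cvtColor(p,cv2.COLOR_RGB2HSV);a=np.degrees(np.arctan2(q[...,1],q[...,0]))
    t=mask_cc((d>0)&(abs(z-89)<6)&(hsv[...,1]<90)&(rr<150)&(rr>85)); print("prop",P[t].mean(0),cv2.minAreaRect(P[t][:,:2].astype(np.float32)),t.sum())
    hull=cv2.convexHull(max(cv2.findContours(t.astype(np.uint8),0,1)[0],key=cv2.contourArea)); H=plane(K(n),hull.reshape(-1,2),zt+90)[:,:2]
    print(" byplane",cv2.minAreaRect(H.astype(np.float32)),ang(np.array(cv2.minAreaRect(H.astype(np.float32))[0])-c))
    g=(d>0)&(z>45)&(z<75)&(rr<200)&(rr>100)&(abs(a-25)<25)
    G=q[g]; print("gauge",g.sum(),rr[g].min(),rr[g].max(),"mean ang",ang(G.mean(0)),[(lo,round(float(np.median(a[g&(rr>=lo)&(rr<lo+20)])),1)) for lo in range(100,200,20) if (g&(rr>=lo)&(rr<lo+20)).any()])
    b=(d>0)&(abs(P[...,2]-20)<5)&(hsv[...,2]>60)&(np.hypot(P[...,0]-440,P[...,1]-310)<170)
    b=mask_cc(cv2.erode(b.astype(np.uint8),np.ones((3,3)))); B=P[b]; print("board",cv2.minAreaRect(B[:,:2].astype(np.float32)),B.mean(0),b.sum())
    w=(d>0)&(P[...,2]>50)&(P[...,2]<75)&(np.hypot(P[...,0]-384,P[...,1]-342)<60); print("bowl",P[w].min(0),P[w].max(0),w.sum())
E
```

```text
scene wheel [579.11881037  -5.00779178] 75.128614081313 348 jug (array([ 1.12327602, -2.49300901, 46.96526579]), [(np.float64(-15.7), np.float64(88.3), np.float64(31.0), np.float64(78.0), np.int64(118)), (np.float64(166.6), np.float64(83.1), np.float64(63.0), np.float64(86.0), np.int64(132))])
prop [465.00985926 -35.81306549 164.96503673] ((464.22662353515625, -37.386146545410156), (40.66898727416992, 40.21182632446289), 23.98689079284668) 319
 byplane ((465.0565185546875, -35.706478118896484), (41.56880187988281, 41.64881896972656), 22.114410400390625) -164.93637935880778
gauge 280 104.09470547952375 192.3154151841663 mean ang 24.21523461179981 [(100, 23.4), (120, 24.1), (140, 24.1), (160, 24.2), (180, 24.7)]
board ((453.7300720214844, 359.4397277832031), (257.8843994140625, 154.61814880371094), 4.528717041015625) [472.06184006 365.6901229   19.78771247] 7228
bowl [341.55070873 300.43381883  50.11495088] [426.02947525 382.96768137  69.89317946] 507
side wheel [575.66247699  -8.55036385] 75.08211229802271 281 jug (array([ 1.89028651, -0.17825277, 46.65924259]), [(np.float64(-17.7), np.float64(84.5), np.float64(33.0), np.float64(78.0), np.int64(104)), (np.float64(167.8), np.float64(81.6), np.float64(66.0), np.float64(86.0), np.int64(95))])
prop [460.56867561 -41.61210259 164.29030317] ((462.45770263671875, -38.27680206298828), (41.970314025878906, 41.7577018737793), 21.96193504333496) 349
 byplane ((460.09613037109375, -42.668121337890625), (44.34104919433594, 45.65909194946289), 21.181781768798828) -163.55222667244755
gauge 165 109.01720818745707 195.52762409619478 mean ang 24.038211245228183 [(100, 25.3), (120, 24.4), (140, 24.2), (160, 23.7), (180, 23.0)]
board ((449.4815368652344, 356.25250244140625), (255.5071258544922, 159.76951599121094), 4.996075630187988) [459.3376969  345.15006417  20.62910369] 2057
bowl [339.87492385 297.55169421  50.01387153] [421.40619416 382.34589526  67.37431202] 388
```

Both views agree within about 4 mm, and their mean gives:
- Wheel centre (577,-7), top face z = 75.
- Prop (463,-39), sides at 22°.
- Gauge at 24.2°, spout at about 167°.
- Free half of the board at about (518,363).

I'll grasp the prop tangentially, with the fingers closing along 112°, and start moving now.

Call:
apply_moves(moves=[{"slide":[-0.2,-0.25,0],"twist":-0.05,"fingers":1},{"slide":[-0.4,-0.5,0],"twist":-0.1,"fingers":1},{"slide":[-0.6,-0.75,0],"twist":-0.15,"fingers":1},{"slide":[-0.8,-1,0],"twist":-0.203,"fingers":1}], newtons=40)

```text
clock: 0.65
eef_pos: [215.7, 511.2, 230.9]
orientation: [-0.0, -0.194, 0.981, -0.0]
contact_force: [1.0, -0.0, 0.4]
finger_gap: 1.002
gripper_force: 0.0
```

Call:
apply_moves(moves=[{"slide":[0,-0.5,0],"twist":0,"fingers":1},{"slide":[0,-1,0],"twist":0,"fingers":1}])

```text
clock: 0.9
eef_pos: [253.2, 418.2, 231.0]
orientation: [-0.0, -0.191, 0.982, -0.0]
contact_force: [1.6, -0.0, 0.5]
finger_gap: 1.0
gripper_force: 0.0
```

Call:
apply_moves(moves=[{"slide":[0,-0.5,0],"twist":0,"fingers":1},{"slide":[0,-1,0],"twist":0,"fingers":1}])

```text
clock: 1.15
eef_pos: [290.6, 325.3, 231.1]
orientation: [0.0, -0.191, 0.982, -0.0]
contact_force: [-0.0, -0.0, -0.3]
finger_gap: 0.995
gripper_force: 0.0
```

Call:
apply_moves(moves=[{"slide":[0,-0.5,0],"twist":0,"fingers":1},{"slide":[0,-1,0],"twist":0,"fingers":1}])

```text
clock: 1.4
eef_pos: [328.1, 232.7, 231.2]
orientation: [0.0, -0.191, 0.982, 0.0]
contact_force: [0.9, 0.2, -0.9]
finger_gap: 0.999
gripper_force: 0.0
```

Call:
apply_moves(moves=[{"slide":[0,-0.5,0],"twist":0,"fingers":1},{"slide":[0,-1,0],"twist":0,"fingers":1},{"slide":[0,-1,0],"twist":0,"fingers":1},{"slide":[0,-1,0],"twist":0,"fingers":1}])

```text
clock: 1.9
eef_pos: [365.1, 141.6, 231.1]
orientation: [-0.0, -0.191, 0.982, 0.0]
contact_force: [0.0, 0.2, 0.1]
finger_gap: 1.0
gripper_force: 0.0
```

```bash
cat > go.py <<'E'
import sys
from h import *
def go(x,y,z,yaw=None):
    s=state(); R=rot(s["orientation"]); d=np.array([x,y,z])-s["eef_pos"]
    yw=np.degrees(np.arctan2(R[1,1],R[0,1]))
    print("t",round(s["clock"],2),"pos",s["eef_pos"].round(1),"ydir",yw.round(1),"tilt z",R[:,2].round(3),"q",s["q"].round(2),"slide",(R.T@d/100).round(3), "twist",None if yaw is None else round(-(yaw-yw)/180,3),"F",s["contact_force"].round(1),"gap",round(s["finger_gap"],2),round(s["gripper_force"],1))
if __name__=="__main__": go(*map(float,sys.argv[1:]))
E
python3 go.py 463 -39 225 112
```

```text
t 1.9 pos [365.1 141.6 231.1] ydir 112.0 tilt z [-0.  0. -1.] q [ 0.08 -0.42  2.18  0.    1.38 -1.88] slide [-0.232 -2.041  0.06 ] twist -0.0 F [0.  0.2 0.1] gap 1.0 0.0
```

Call:
apply_moves(moves=[{"slide":[-0.1,-0.5,0],"twist":0,"fingers":1},{"slide":[-0.2,-1,0],"twist":0,"fingers":1}])

```text
clock: 2.15
eef_pos: [421.7, 56.9, 231.4]
orientation: [0.0, -0.193, 0.981, 0.0]
contact_force: [1.5, 0.8, -0.3]
finger_gap: 1.002
gripper_force: 0.0
```

Call:
apply_moves(moves=[{"slide":[0,-0.5,0],"twist":0,"fingers":1},{"slide":[-0.02,-1,0],"twist":0,"fingers":1},{"slide":[-0.02,-1,0],"twist":0,"fingers":1},{"slide":[-0.02,-1,0],"twist":0,"fingers":1}])

```text
clock: 2.65
eef_pos: [460.4, -34.3, 230.9]
orientation: [-0.0, -0.192, 0.981, 0.0]
contact_force: [-0.2, 0.0, 0.0]
finger_gap: 0.996
gripper_force: 0.0
```

```bash
python3 - <<'E'
from m import *
from go import go
c,p,d,P=snap("wrist","w1.png"); hsv=cv2.cvtColor(p,cv2.COLOR_RGB2HSV); z=P[...,2]
w=(d>0)&(hsv[...,1]<70)&(abs(z-75)<8); print("wheel z",np.median(z[w]),w.sum())
t=mask_cc((d>0)&(abs(z-164)<7)&(hsv[...,1]<110)&(np.hypot(P[...,0]-463,P[...,1]+39)<45)); print("prop",P[t].mean(0),cv2.minAreaRect(P[t][:,:2].astype(np.float32)),t.sum())
go(463,-39,225,112)
E
```

```text
wheel z 75.53864936963356 45482
prop [460.9017358  -39.78005926 165.26067826] ((462.704833984375, -39.21348190307617), (40.08319854736328, 40.165496826171875), 22.957685470581055) 5177
t 2.7 pos [460.3 -34.1 230.9] ydir 112.1 tilt z [-0.001  0.001 -1.   ] q [-0.32 -0.21  2.02  0.    1.33 -2.28] slide [-0.007 -0.055  0.059] twist 0.001 F [ 0.5 -0.4  0.7] gap 1.0 0.0
```

View pics/w1.png

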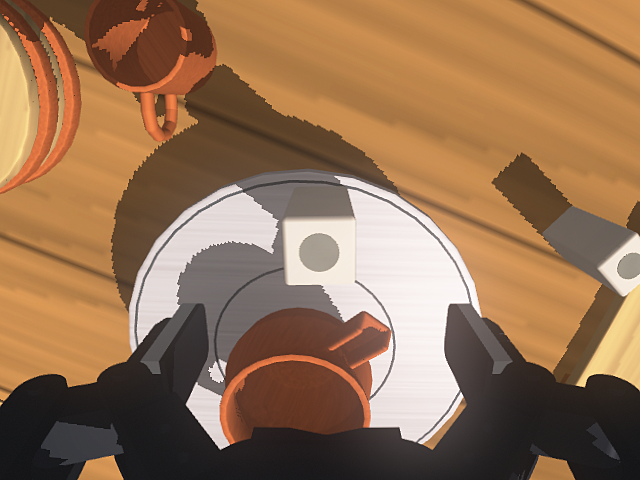

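The wrist view shows the prop top at (320,250), centred between the fingers, with the spout tip at (378,335) clear of the right finger's path. I'm descending.

Call:
apply_moves(moves=[{"slide":[0,-0.05,0.3],"twist":-0.003,"fingers":1},{"slide":[0,-0.05,0.6],"twist":-0.003,"fingers":1},{"slide":[0,-0.05,0.9],"twist":-0.003,"fingers":1}])

```text
clock: 3.08
eef_pos: [462.2, -38.7, 140.5]
orientation: [0.0, -0.197, 0.98, -0.0]
contact_force: [0.1, 0.5, 0.5]
finger_gap: 1.001
gripper_force: 0.0
```

Call:
apply_moves(moves=[{"slide":[0,0,0.25],"twist":0,"fingers":1},{"slide":[0,0,0.25],"twist":0,"fingers":1},{"slide":[0,0,0.25],"twist":0,"fingers":1}])

```text
clock: 3.45
eef_pos: [463.1, -39.8, 117.4]
orientation: [0.001, -0.196, 0.981, -0.0]
contact_force: [0.3, 0.1, 0.2]
finger_gap: 0.997
gripper_force: 0.0
```

Call:
apply_moves(moves=[{"slide":[0,0,0],"twist":0,"fingers":0.3},{"slide":[0,0,0],"twist":0,"fingers":0.3},{"slide":[0,0,0],"twist":0,"fingers":0.3},{"slide":[0,0,0],"twist":0,"fingers":0.3},{"slide":[0,0,0],"twist":0,"fingers":0.3}], newtons=40)

```text
clock: 4.08
eef_pos: [463.0, -40.5, 117.0]
orientation: [0.0, -0.195, 0.981, -0.0]
contact_force: [-1.3, 1.4, 5.6]
finger_gap: 0.465
gripper_force: 43.7
```

```bash
python3 go.py 518 363 190 112
```

```text
t 4.08 pos [463.  -40.5 117. ] ydir 112.5 tilt z [ 0.001 -0.    -1.   ] q [-0.33 -0.06  2.11  0.    1.09 -2.3 ] slide [-2.055  3.515 -0.73 ] twist 0.003 F [-1.3  1.4  5.6] gap 0.47 43.7
```

Gripped with 44 N at a 40 mm gap. I'll lift clear of the jug and then carry it over.

Call:
apply_moves(moves=[{"slide":[0,0,-0.1],"twist":0,"fingers":0.3},{"slide":[0,0,-0.4],"twist":0,"fingers":0.3},{"slide":[0,0,-0.7],"twist":0,"fingers":0.3},{"slide":[0,0,-1],"twist":0,"fingers":0.3}])

```text
clock: 4.58
eef_pos: [461.9, -40.3, 216.7]
orientation: [-0.001, -0.195, 0.981, 0.0]
contact_force: [1.4, -0.1, -3.7]
finger_gap: 0.464
gripper_force: 42.6
```

Call:
apply_moves(moves=[{"slide":[0,0.2,-0.3],"twist":0,"fingers":0.3},{"slide":[0,0.6,-0.3],"twist":0,"fingers":0.3},{"slide":[0,1,-0.3],"twist":0,"fingers":0.3}])

```text
clock: 4.95
eef_pos: [423.4, 52.7, 246.2]
orientation: [-0.0, -0.195, 0.981, -0.0]
contact_force: [-0.0, 0.2, -2.6]
finger_gap: 0.46
gripper_force: 42.9
```

Call:
apply_moves(moves=[{"slide":[-0.2,0.4,0],"twist":0,"fingers":0.3},{"slide":[-0.5,0.7,0],"twist":0,"fingers":0.3},{"slide":[-0.8,1,0],"twist":0,"fingers":0.3}])

```text
clock: 5.32
eef_pos: [459.5, 176.2, 245.9]
orientation: [-0.0, -0.196, 0.981, -0.0]
contact_force: [0.7, -1.2, -3.0]
finger_gap: 0.459
gripper_force: 42.7
```

Call:
apply_moves(moves=[{"slide":[-0.4,0.4,0],"twist":0,"fingers":0.3},{"slide":[-0.7,0.7,0],"twist":0,"fingers":0.3},{"slide":[-0.9,1,0],"twist":0,"fingers":0.3}])

```text
clock: 5.7
eef_pos: [504.6, 303.1, 245.3]
orientation: [-0.001, -0.196, 0.981, -0.0]
contact_force: [0.6, -0.4, -3.4]
finger_gap: 0.461
gripper_force: 42.8
```

Call:
apply_moves(moves=[{"slide":[-0.2,0.3,0.3],"twist":0,"fingers":0.3},{"slide":[-0.4,0.5,0.6],"twist":0,"fingers":0.3},{"slide":[-0.4,0.5,0.9],"twist":0,"fingers":0.3},{"slide":[-0.4,0.5,0.9],"twist":0,"fingers":0.3}])

```text
clock: 6.2
eef_pos: [519.8, 362.3, 152.2]
orientation: [-0.004, -0.196, 0.981, -0.001]
contact_force: [0.2, 0.3, -3.5]
finger_gap: 0.463
gripper_force: 42.9
```

```bash
python3 go.py 518 363 63 112
```

```text
t 6.2 pos [519.8 362.3 152.2] ydir 112.6 tilt z [-0.008 -0.004 -1.   ] q [ 0.43  0.29  1.65 -0.    1.21 -1.53] slide [0.006 0.014 0.892] twist 0.003 F [ 0.2  0.3 -3.5] gap 0.46 42.9
```

Call:
apply_moves(moves=[{"slide":[0,0,0.3],"twist":0,"fingers":0.3},{"slide":[0,0,0.6],"twist":0,"fingers":0.3},{"slide":[0,0,0.8],"twist":0,"fingers":0.3},{"slide":[0,0,0.83],"twist":0,"fingers":0.3},{"slide":[0,0,0.83],"twist":0,"fingers":0.3}])

```text
clock: 6.82
eef_pos: [523.2, 363.6, 74.5]
orientation: [0.001, -0.195, 0.981, 0.0]
contact_force: [0.5, 0.0, -2.8]
finger_gap: 0.465
gripper_force: 42.9
```

```bash
python3 go.py 518 363 62 112; python3 -c "
from h import *
for n in('scene','side'):
    c,p,d,P=snap(n); z=P[...,2]
    m=(d>0)&(abs(z-20)<4)&(np.hypot(P[...,0]-540,P[...,1]-363)<60)
    print(n,'board z',np.median(z[m]),m.sum())
    m=(d>0)&(cv2.cvtColor(p,cv2.COLOR_RGB2HSV)[...,1]<70)&(np.hypot(P[...,0]-518,P[...,1]-363)<32)&(z<60)
    print(np.percentile(z[m],[1,5,50]) if m.any() else 0)
"
```

```text
t 6.83 pos [523.2 363.6  74.5] ydir 112.5 tilt z [ 0.002  0.001 -1.   ] q [ 0.43  0.39  1.68 -0.    1.06 -1.53] slide [0.05  0.014 0.125] twist 0.003 F [ 0.5  0.  -2.8] gap 0.46 42.9
scene board z 19.766089154879637 1758
[34.75737325 36.93607405 48.44412976]
side board z 20.99726425700868 518
[19.92829198 35.54137161 48.19485942]
```

Call:
apply_moves(moves=[{"slide":[0,0,0.05],"twist":0,"fingers":0.3},{"slide":[0,0,0.09],"twist":0,"fingers":0.3},{"slide":[0,0,0.11],"twist":0,"fingers":0.3},{"slide":[0,0,0.12],"twist":0,"fingers":0.3},{"slide":[0,0,0.12],"twist":0,"fingers":0.3}])

```text
clock: 7.55
eef_pos: [522.5, 363.5, 62.2]
orientation: [-0.0, -0.195, 0.981, -0.0]
contact_force: [-3.1, -1.5, 5.0]
finger_gap: 0.464
gripper_force: 43.8
```

Upward force shows the prop is on the board. I'll release it and lift.

Call:
apply_moves(moves=[{"slide":[0,0,0],"twist":0,"fingers":0.6},{"slide":[0,0,0],"twist":0,"fingers":0.8},{"slide":[0,0,0],"twist":0,"fingers":0.9},{"slide":[0,0,0],"twist":0,"fingers":0.9}])

```text
clock: 8.05
eef_pos: [522.4, 363.4, 61.2]
orientation: [0.0, -0.195, 0.981, 0.0]
contact_force: [-0.4, 0.0, -0.5]
finger_gap: 0.904
gripper_force: 0.0
```

Call:
apply_moves(moves=[{"slide":[0,0,-0.2],"twist":0,"fingers":0.9},{"slide":[0,0,-0.6],"twist":0,"fingers":0.9},{"slide":[0,0,-1],"twist":0,"fingers":0.9}])

```text
clock: 8.43
eef_pos: [522.6, 363.5, 163.8]
orientation: [0.001, -0.195, 0.981, 0.0]
contact_force: [-0.0, 0.6, -1.3]
finger_gap: 0.898
gripper_force: 0.0
```

Call:
apply_moves(moves=[{"slide":[0,0,-0.5],"twist":0,"fingers":0},{"slide":[0,-0.5,-0.5],"twist":0,"fingers":0},{"slide":[0,-1,-0.5],"twist":0,"fingers":0},{"slide":[0,-1,-0.5],"twist":0,"fingers":0}])

```text
clock: 8.93
eef_pos: [562.2, 268.6, 213.1]
orientation: [0.001, -0.193, 0.981, -0.0]
contact_force: [0.3, 1.0, 0.4]
finger_gap: 0.046
gripper_force: 0.0
```

```bash
cat > see.py <<'E'
from m import *
from go import go
def see(fn=None,show=("scene","side")):
    out=[]
    for n in show:
        c,p,d,P=snap(n,fn and n+fn); w,zt,k=wheel(n,p,P,d); print(n,"wheel",w.round(1),zt.round(1),k,"jug",jug(p,P,d,w,zt))
    return c,p,d,P
if __name__=="__main__": see("_"+sys.argv[1]+".png") if len(sys.argv)>1 else see()
E
sed -i '1i import sys' see.py
python3 see.py 2; python3 go.py 577 -7 160 112
```

```text
scene wheel [578.7  -4.4] 75.1 329 jug (array([ 1.46215823, -3.077215  , 46.8507769 ]), [(np.float64(-15.6), np.float64(88.8), np.float64(32.0), np.float64(79.0), np.int64(122)), (np.float64(166.9), np.float64(83.1), np.float64(63.0), np.float64(87.0), np.int64(115))])
side wheel [575.4  -8.3] 75.1 263 jug (array([ 2.27219372, -0.37238113, 46.58479471]), [(np.float64(-17.4), np.float64(85.4), np.float64(32.0), np.float64(77.0), np.int64(104)), (np.float64(168.2), np.float64(80.1), np.float64(66.0), np.float64(85.0), np.int64(88))])
t 9.03 pos [560.9 271.  212.5] ydir 112.5 tilt z [ 0.001  0.001 -1.   ] q [ 0.27  0.2   1.65  0.    1.29 -1.7 ] slide [ 0.916 -2.63   0.523] twist 0.003 F [0.4 0.4 0.7] gap -0.0 0.0
```

View pics/scene_2.png

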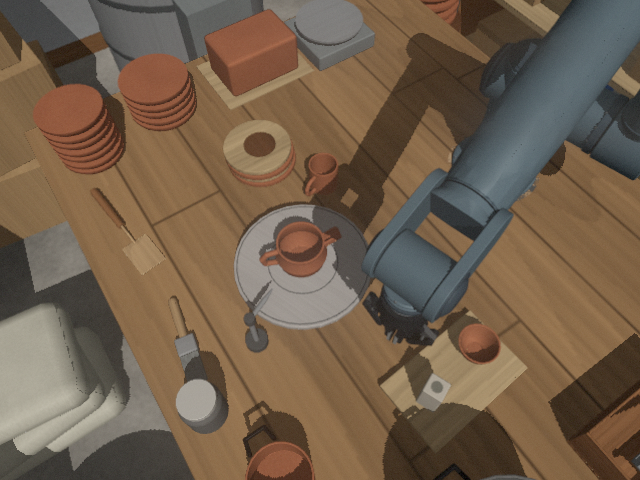

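The prop now stands on the free part of the board, at (434,390) in the picture, and the bowl hasn't moved. The wheel needs about -141° (clockwise). If I press the face 90° from the spout, at azimuth -105°, and sweep through ±180° to 114°, I stay clear of the gauge, spout and handle. I'll carry the shut fingers over there, well above the jug.

Call:
apply_moves(moves=[{"slide":[0,0,-0.2],"twist":0,"fingers":0},{"slide":[0.4,-0.4,-0.3],"twist":0,"fingers":0},{"slide":[0.43,-0.92,-0.3],"twist":0,"fingers":0}], newtons=40)

```text
clock: 9.4
eef_pos: [555.4, 170.5, 244.0]
orientation: [0.002, -0.198, 0.98, -0.0]
contact_force: [0.6, -0.1, 0.3]
finger_gap: -0.001
gripper_force: 0.0
```

Call:
apply_moves(moves=[{"slide":[0.2,-0.4,0],"twist":0,"fingers":0},{"slide":[0.43,-0.92,0],"twist":0,"fingers":0}])

```text
clock: 9.65
eef_pos: [552.1, 68.2, 243.4]
orientation: [0.001, -0.197, 0.98, -0.0]
contact_force: [-0.1, -1.2, 0.3]
finger_gap: 0.001
gripper_force: 0.0
```

Call:
apply_moves(moves=[{"slide":[0.2,-0.45,0],"twist":0,"fingers":0},{"slide":[0.43,-0.92,0],"twist":0,"fingers":0}])

```text
clock: 9.9
eef_pos: [547.8, -33.8, 243.4]
orientation: [0.001, -0.196, 0.981, -0.0]
contact_force: [1.4, -0.9, 0.2]
finger_gap: 0.004
gripper_force: 0.0
```

Call:
apply_moves(moves=[{"slide":[0.2,-0.45,0],"twist":0,"fingers":0},{"slide":[0.42,-0.9,0],"twist":0,"fingers":0},{"slide":[0.42,-0.9,0],"twist":0,"fingers":0},{"slide":[0.42,-0.9,0],"twist":0,"fingers":0}])

```text
clock: 10.4
eef_pos: [543.5, -131.6, 242.4]
orientation: [0.001, -0.196, 0.981, -0.0]
contact_force: [0.6, 0.4, 0.2]
finger_gap: 0.003
gripper_force: 0.0
```

```bash
python3 go.py 543 -133 85 112
```

```text
t 10.4 pos [ 543.5 -131.6  242.4] ydir 112.6 tilt z [ 0.001 -0.    -1.   ] q [-0.44  0.02  1.78  0.    1.34 -2.41] slide [ 0.012 -0.01   1.574] twist 0.003 F [0.6 0.4 0.2] gap 0.0 0.0
```

Call:
apply_moves(moves=[{"slide":[0,0,0.4],"twist":0,"fingers":0},{"slide":[0,0,0.8],"twist":0,"fingers":0},{"slide":[0,0,1],"twist":0,"fingers":0}])

```text
clock: 10.78
eef_pos: [542.2, -130.0, 139.3]
orientation: [-0.001, -0.197, 0.98, 0.001]
contact_force: [0.4, 0.8, 1.2]
finger_gap: -0.002
gripper_force: 0.0
```

Call:
apply_moves(moves=[{"slide":[0,0,0.3],"twist":0,"fingers":0},{"slide":[0,0,0.5],"twist":0,"fingers":0},{"slide":[0,0,0.58],"twist":0,"fingers":0},{"slide":[0,0,0.6],"twist":0,"fingers":0},{"slide":[0,0,0.6],"twist":0,"fingers":0}])

```text
clock: 11.4
eef_pos: [543.8, -132.4, 82.3]
orientation: [0.001, -0.196, 0.981, -0.0]
contact_force: [-0.5, 0.1, 0.4]
finger_gap: -0.007
gripper_force: 0.0
```

```bash
python3 go.py 543 -133 75 112
```

```text
t 11.4 pos [ 543.8 -132.4   82.3] ydir 112.6 tilt z [ 0.001 -0.001 -1.   ] q [-0.44  0.22  1.88  0.    1.03 -2.41] slide [ 0.009 -0.002  0.073] twist 0.003 F [-0.5  0.1  0.4] gap -0.01 0.0
```

Call:
apply_moves(moves=[{"slide":[0,0,0.04],"twist":0,"fingers":0},{"slide":[0,0,0.06],"twist":0,"fingers":0},{"slide":[0,0,0.07],"twist":0,"fingers":0},{"slide":[0,0,0.075],"twist":0,"fingers":0},{"slide":[0,0,0.075],"twist":0,"fingers":0}])

```text
clock: 12.02
eef_pos: [543.6, -132.8, 74.8]
orientation: [0.0, -0.195, 0.981, -0.0]
contact_force: [-1.1, 0.9, 6.0]
finger_gap: -0.002
gripper_force: 2.7
```

Call:
apply_moves(moves=[{"slide":[0,0,0.005],"twist":0,"fingers":0},{"slide":[0,0,0.005],"twist":0,"fingers":0}])

```text
clock: 12.28
eef_pos: [544.0, -133.0, 74.8]
orientation: [0.001, -0.195, 0.981, -0.001]
contact_force: [-1.7, 1.0, 7.0]
finger_gap: -0.002
gripper_force: 3.6
```

```bash
python3 - <<'E'
from h import *
R=rot(state()["orientation"]); c=np.array([577.2,-6.7]); e=state()["eef_pos"]; print(e,state()["contact_force"])
q=e[:2]-c; r=np.hypot(*q); a0=np.arctan2(q[1],q[0]); print(r,np.degrees(a0))
# arc table: slides from call start for -30 deg calls in 5 rows of -6
for k in range(5):
    s=a0-np.radians(30*k)
    b=c+r*np.array([np.cos(s),np.sin(s)])
    print(k,[((R.T@np.r_[c+r*np.array([np.cos(s-np.radians(6*i)),np.sin(s-np.radians(6*i))])-b,0])[:2]/100).round(3).tolist() for i in range(1,6)])
E
```

```text
[ 544.01360269 -132.96487922   74.80872922] [-1.72906774  1.04285271  6.95758627]
130.55327146744236 -104.72607571832147
0 [[0.104, 0.088], [0.199, 0.187], [0.282, 0.295], [0.354, 0.411], [0.414, 0.534]]
1 [[0.046, 0.129], [0.079, 0.261], [0.097, 0.397], [0.101, 0.533], [0.091, 0.67]]
2 [[-0.024, 0.134], [-0.063, 0.266], [-0.114, 0.392], [-0.179, 0.512], [-0.256, 0.625]]
3 [[-0.088, 0.104], [-0.187, 0.199], [-0.295, 0.282], [-0.411, 0.354], [-0.534, 0.414]]
4 [[-0.129, 0.046], [-0.261, 0.079], [-0.397, 0.097], [-0.533, 0.101], [-0.67, 0.091]]
```

Call:
apply_moves(moves=[{"slide":[0.06,0.05,0.005],"twist":0,"fingers":0},{"slide":[0.15,0.14,0.005],"twist":0,"fingers":0},{"slide":[0.24,0.24,0.005],"twist":0,"fingers":0},{"slide":[0.32,0.35,0.005],"twist":0,"fingers":0},{"slide":[0.354,0.411,0.005],"twist":0,"fingers":0}])

```text
clock: 12.9
eef_pos: [496.1, -109.1, 74.8]
orientation: [0.002, -0.195, 0.981, -0.002]
contact_force: [2.3, -1.7, 7.5]
finger_gap: -0.004
gripper_force: 3.4
```

```bash
python3 see.py; python3 go.py 543 -133 75 112
```

```text
scene wheel [579.3  -5.4] 75.1 350 jug (array([ 0.29465332, -2.3019272 , 46.78697201]), [(np.float64(-35.4), np.float64(87.5), np.float64(29.0), np.float64(77.0), np.int64(111)), (np.float64(146.3), np.float64(82.2), np.float64(62.0), np.float64(85.0), np.int64(124))])
side wheel [575.4  -8.3] 75.1 267 jug (array([-0.43233984,  0.69571447, 48.17035345]), [(np.float64(-38.5), np.float64(85.0), np.float64(31.0), np.float64(76.0), np.int64(96))])
t 13.0 pos [ 495.6 -108.7   74.8] ydir 112.5 tilt z [ 0.003 -0.002 -1.   ] q [-0.44  0.12  2.02 -0.    1.   -2.4 ] slide [-0.345 -0.406 -0.   ] twist 0.003 F [-0.9  0.7 10.2] gap -0.0 5.1
```

The wheel follows the finger: 24° of sweep turned it about 21°, with 7–10 N of press. I'll continue.

```bash
cat > arc.py <<'E'
import sys
from h import *
def arc(calls,step,n=5,r=131.):
    R=rot(state()["orientation"]); c=np.array([577.2,-6.7]); e=state()["eef_pos"][:2]; q=e-c; a0=np.arctan2(q[1],q[0]); print(np.hypot(*q),np.degrees(a0))
    f=lambda s:c+r*np.array([np.cos(s),np.sin(s)])
    for k in range(calls):
        b=e if k==0 else f(a0+np.radians(step*n*k))
        print([((R.T@np.r_[f(a0+np.radians(step*(n*k+i)))-b,0])[:2]/100).round(3).tolist() for i in range(1,n+1)])
arc(int(sys.argv[1]),float(sys.argv[2]))
E
python3 arc.py 4 -6
```

```text
130.6090352841923 -128.66453929726507
[[0.063, 0.122], [0.11, 0.251], [0.142, 0.384], [0.161, 0.52], [0.165, 0.657]]
[[-0.01, 0.137], [-0.034, 0.272], [-0.073, 0.403], [-0.124, 0.53], [-0.189, 0.651]]
[[-0.077, 0.113], [-0.166, 0.218], [-0.265, 0.313], [-0.373, 0.397], [-0.489, 0.469]]
[[-0.123, 0.06], [-0.252, 0.106], [-0.386, 0.139], [-0.522, 0.157], [-0.659, 0.162]]
```

Call:
apply_moves(moves=[{"slide":[0.063,0.122,0],"twist":0,"fingers":0},{"slide":[0.11,0.251,0],"twist":0,"fingers":0},{"slide":[0.142,0.384,0],"twist":0,"fingers":0},{"slide":[0.161,0.52,0],"twist":0,"fingers":0},{"slide":[0.165,0.657,0],"twist":0,"fingers":0}])

```text
clock: 13.62
eef_pos: [455.9, -54.6, 74.8]
orientation: [0.002, -0.195, 0.981, -0.002]
contact_force: [0.8, -1.0, 8.5]
finger_gap: 0.001
gripper_force: 4.3
```

```bash
python3 see.py; python3 arc.py 3 -6; python3 go.py 0 0 0
```

```text
scene wheel [579.2  -5.2] 75.2 360 jug (array([-0.65839765, -2.1594661 , 46.84659306]), [(np.float64(-61.1), np.float64(85.9), np.float64(31.0), np.float64(79.0), np.int64(98)), (np.float64(120.0), np.float64(83.7), np.float64(65.0), np.float64(86.0), np.int64(125))])
side wheel [574.8  -7.8] 75.1 237 jug (array([ 0.66754326, -0.70538914, 46.77482171]), [(np.float64(-65.0), np.float64(87.3), np.float64(33.0), np.float64(77.0), np.int64(91)), (np.float64(107.8), np.float64(66.8), np.float64(64.0), np.float64(79.0), np.int64(10))])
130.44542418107565 -158.98073557219715
[[-0.005, 0.137], [-0.03, 0.272], [-0.07, 0.403], [-0.122, 0.53], [-0.188, 0.65]]
[[-0.078, 0.113], [-0.167, 0.217], [-0.266, 0.311], [-0.375, 0.395], [-0.492, 0.466]]
[[-0.124, 0.059], [-0.253, 0.105], [-0.386, 0.136], [-0.522, 0.154], [-0.66, 0.158]]
t 13.72 pos [455.4 -53.5  74.8] ydir 112.6 tilt z [ 0.004 -0.001 -1.   ] q [-0.37  0.    2.14  0.    0.99 -2.33] slide [4.003 2.244 0.73 ] twist None F [-0.5  1.4 11. ] gap 0.0 5.6
```

Call:
apply_moves(moves=[{"slide":[-0.005,0.137,0],"twist":0,"fingers":0},{"slide":[-0.03,0.272,0],"twist":0,"fingers":0},{"slide":[-0.07,0.403,0],"twist":0,"fingers":0},{"slide":[-0.122,0.53,0],"twist":0,"fingers":0},{"slide":[-0.188,0.65,0],"twist":0,"fingers":0}])

```text
clock: 14.35
eef_pos: [448.4, 13.0, 74.8]
orientation: [0.002, -0.195, 0.981, -0.001]
contact_force: [0.7, -2.4, 10.2]
finger_gap: 0.001
gripper_force: 4.8
```

Call:
apply_moves(moves=[{"slide":[-0.078,0.113,0],"twist":0,"fingers":0},{"slide":[-0.167,0.217,0],"twist":0,"fingers":0},{"slide":[-0.266,0.311,0],"twist":0,"fingers":0},{"slide":[-0.375,0.395,0],"twist":0,"fingers":0},{"slide":[-0.492,0.466,0],"twist":0,"fingers":0}])

```text
clock: 14.98
eef_pos: [475.9, 75.2, 74.8]
orientation: [0.002, -0.196, 0.981, -0.001]
contact_force: [-0.5, -1.8, 10.4]
finger_gap: 0.001
gripper_force: 5.5
```

```bash
python3 see.py; python3 arc.py 2 -6; python3 go.py 0 0 0
```

```text
scene wheel [578.5  -4.7] 75.2 322 jug (array([-1.23937714, -0.77471393, 46.88965109]), [(np.float64(63.9), np.float64(83.9), np.float64(64.0), np.float64(87.0), np.int64(100)), (np.float64(-117.9), np.float64(76.7), np.float64(71.0), np.float64(79.0), np.int64(29))])
side wheel [574.5  -8. ] 75.2 247 jug (array([-0.37674921,  1.72706974, 46.78499594]), [(np.float64(-118.8), np.float64(88.8), np.float64(36.0), np.float64(77.0), np.int64(140)), (np.float64(62.5), np.float64(88.5), np.float64(68.0), np.float64(87.0), np.int64(83))])
130.19014206027796 140.5581566989374
[[-0.12, 0.065], [-0.25, 0.11], [-0.384, 0.14], [-0.52, 0.157], [-0.657, 0.159]]
[[-0.137, -0.012], [-0.271, -0.038], [-0.402, -0.078], [-0.529, -0.132], [-0.648, -0.198]]
t 15.07 pos [476.7  76.   74.8] ydir 112.6 tilt z [ 0.005  0.    -1.   ] q [-0.08  0.06  2.08  0.    0.99 -2.04] slide [4.697 1.129 0.723] twist None F [0.6 1.3 9. ] gap -0.0 4.8
```

Call:
apply_moves(moves=[{"slide":[-0.12,0.065,0],"twist":0,"fingers":0},{"slide":[-0.25,0.11,0],"twist":0,"fingers":0},{"slide":[-0.384,0.14,0],"twist":0,"fingers":0},{"slide":[-0.52,0.157,0],"twist":0,"fingers":0},{"slide":[-0.657,0.159,0],"twist":0,"fingers":0}])

```text
clock: 15.7
eef_pos: [530.3, 115.4, 74.8]
orientation: [0.001, -0.195, 0.981, -0.0]
contact_force: [-2.5, -1.4, 12.5]
finger_gap: 0.004
gripper_force: 5.8
```

```bash
python3 see.py; python3 arc.py 1 -2; python3 go.py 0 0 0
```

```text
scene wheel [577.8  -4.4] 75.1 274 jug (array([-0.45338408,  0.08792137, 46.80147947]), [(np.float64(34.4), np.float64(85.1), np.float64(62.0), np.float64(86.0), np.int64(115)), (np.float64(-148.1), np.float64(79.2), np.float64(35.0), np.float64(78.0), np.int64(45))])
side wheel [575.3  -8.5] 75.2 285 jug (array([-0.56421608,  3.39527335, 46.53775776]), [(np.float64(35.2), np.float64(89.2), np.float64(66.0), np.float64(85.0), np.int64(102)), (np.float64(-148.6), np.float64(87.2), np.float64(31.0), np.float64(77.0), np.int64(147))])
130.58271604086497 110.48545432548036
[[-0.046, 0.002], [-0.091, -0.002], [-0.137, -0.008], [-0.182, -0.015], [-0.227, -0.024]]
t 15.8 pos [531.5 115.6  74.8] ydir 112.5 tilt z [ 0.005  0.    -1.   ] q [ 0.01  0.2   1.93  0.    1.01 -1.96] slide [5.356 0.971 0.719] twist None F [1.3 0.9 7.7] gap -0.0 3.9
```

Call:
apply_moves(moves=[{"slide":[-0.046,0.002,0],"twist":0,"fingers":0},{"slide":[-0.091,0,0],"twist":0,"fingers":0},{"slide":[-0.137,-0.008,0],"twist":0,"fingers":0},{"slide":[-0.182,-0.015,0],"twist":0,"fingers":0},{"slide":[-0.182,-0.015,0],"twist":0,"fingers":0}])

```text
clock: 16.42
eef_pos: [548.0, 120.9, 74.8]
orientation: [0.002, -0.195, 0.981, -0.0]
contact_force: [1.2, 0.3, 9.0]
finger_gap: -0.002
gripper_force: 4.4
```

```bash
cat > fine.py <<'E'
from m import *
# jug axis direction by its two protrusions, and gauge rod direction, in each view; all w.r.t. rim centre of jug
def fine(n,fn=None):
    c,p,d,P=snap(n,fn); w,zt,k=wheel(n,p,P,d); hsv=cv2.cvtColor(p,cv2.COLOR_RGB2HSV); z=P[...,2]-zt
    q=P[...,:2]-w; rr=np.hypot(q[...,0],q[...,1]); a=np.degrees(np.arctan2(q[...,1],q[...,0]))
    jc,cl=jug(p,P,d,w,zt)
    g=(d>0)&(z>45)&(z<62)&(rr<170)&(rr>100)&(abs(a-24)<15)&(hsv[...,1]<100)
    gd=q[g]; tip=gd[np.argsort(np.hypot(*gd.T))[:12]].mean(0) if len(gd) else None
    red=(d>0)&(hsv[...,1]>110)&(z>20)&(z<95)&(rr<96)&(rr>60)
    s=q[red&(abs((a-24+180)%360-180)<60)&(z>60)]; h=q[red&(abs((a-204+180)%360-180)<60)]
    vx=(lambda X:ang(cv2.fitLine(X.astype(np.float32),cv2.DIST_HUBER,0,.01,.01).ravel()[:2]))
    print(n,"wheel",w.round(1),"jugc",jc.round(1),"spout abs",ang(s.mean(0)).round(1),"from jc",ang(s.mean(0)-jc[:2]).round(1),"handle from jc",(ang(-(h.mean(0)-jc[:2])).round(1)),"h->s",ang(s.mean(0)-h.mean(0)).round(1),
      "| gauge from wheel",ang(gd.mean(0)).round(1),"from jc",ang(gd.mean(0)-jc[:2]).round(1),"tip",tip.round(1),ang(tip-jc[:2]).round(1),len(s),len(h),len(gd))
if __name__=="__main__":
    for n in("scene","side"): fine(n,n+"_f.png")
E
python3 fine.py; python3 go.py 0 0 0
```

```text
scene wheel [577.8  -4.3] jugc [-0.1  0.2 46.7] spout abs 25.3 from jc 25.1 handle from jc nan h->s nan | gauge from wheel 23.4 from jc 23.3 tip [102.4  43.2] 22.8 129 0 137
side wheel [575.4  -8.5] jugc [-0.9  3.3 46.5] spout abs 27.8 from jc 25.1 handle from jc 27.0 h->s 26.1 | gauge from wheel 24.4 from jc 23.0 tip [106.   49.2] 23.2 119 150 74
t 16.52 pos [548.  120.9  74.8] ydir 112.5 tilt z [ 0.005  0.    -1.   ] q [ 0.01  0.23  1.88  0.    1.02 -1.95] slide [5.528 0.985 0.723] twist None F [0.6 0.7 8.3] gap -0.0 4.2fine.py:12: RuntimeWarning: Mean of empty slice.
  print(n,"wheel",w.round(1),"jugc",jc.round(1),"spout abs",ang(s.mean(0)).round(1),"from jc",ang(s.mean(0)-jc[:2]).round(1),"handle from jc",(ang(-(h.mean(0)-jc[:2])).round(1)),"h->s",ang(s.mean(0)-h.mean(0)).round(1),
  ret = um.true_divide(
```

About 1.7° is left. One small nudge, then I'll lift and measure again with nothing in the way.

Call:
apply_moves(moves=[{"slide":[-0.02,-0.003,0],"twist":0,"fingers":0},{"slide":[-0.04,-0.006,0],"twist":0,"fingers":0},{"slide":[-0.04,-0.006,0],"twist":0,"fingers":0},{"slide":[-0.04,-0.006,-0.1],"twist":0,"fingers":0},{"slide":[-0.04,-0.006,-0.5],"twist":0,"fingers":0}])

```text
clock: 17.15
eef_pos: [547.2, 121.6, 120.5]
orientation: [-0.004, -0.195, 0.981, 0.001]
contact_force: [1.5, 0.6, 0.1]
finger_gap: -0.004
gripper_force: 0.0
```

Call:
apply_moves(moves=[{"slide":[0,0.2,-0.4],"twist":0,"fingers":0},{"slide":[0,0.4,-0.8],"twist":0,"fingers":0},{"slide":[0,0.8,-1],"twist":0,"fingers":0}])

```text
clock: 17.52
eef_pos: [519.9, 195.8, 225.4]
orientation: [0.002, -0.194, 0.981, -0.0]
contact_force: [-0.3, 0.9, 0.6]
finger_gap: -0.001
gripper_force: 0.0
```

```bash
python3 fine.py; python3 go.py 560 -7 330
python3 - <<'E'
import cv2,numpy as np
a=cv2.resize(cv2.imread("pics/scene_f.png")[200:360,220:380],(400,400),interpolation=cv2.INTER_CUBIC)
b=cv2.resize(cv2.imread("pics/side_f.png")[150:310,270:430],(400,400),interpolation=cv2.INTER_CUBIC)
cv2.imwrite("pics/z2.png",np.hstack([a,b]))
E
```

```text
scene wheel [578.7  -4.5] jugc [-1.   0.8 46.7] spout abs 24.5 from jc 23.6 handle from jc 21.9 h->s 22.7 | gauge from wheel 23.7 from jc 23.2 tip [101.4  44. ] 22.9 128 81 136
side wheel [575.1  -8.5] jugc [-0.2  3.6 46.5] spout abs 26.3 from jc 23.6 handle from jc 25.7 h->s 24.7 | gauge from wheel 24.4 from jc 23.0 tip [106.2  49.3] 23.2 123 135 73
t 17.62 pos [519.3 198.1 225.8] ydir 112.7 tilt z [ 0.004  0.002 -1.   ] q [ 0.16  0.03  1.81  0.    1.3  -1.81] slide [ 0.412 -2.05  -1.044] twist None F [ 0.8 -0.2  0.4] gap 0.0 0.0
```

View pics/z2.png

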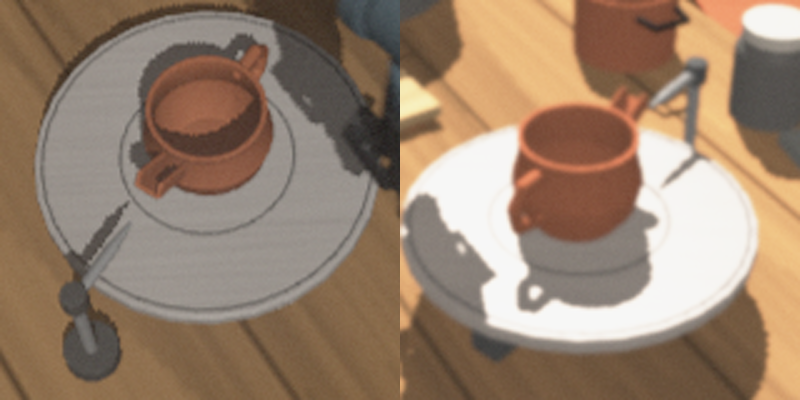

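The zoom shows the spout, at (150,185) in the left crop, facing the pointer tip at (128,228), with the jug still centred. The views average to 23.6° for the spout and 23.1° for the pointer, seen from the jug's axis. The arm is clear, so I'm handing in.

```bash
python3 -c "
from cell import robot
print(robot.hand_in())"
```

```text
the job is handed in; nothing more can be done
None
```

The job is handed in: the prop stands on the free half of the ware board, and the jug's spout points at the gauge's pointer tip to within about 1° by the cameras, with no sign that the jug was touched or moved off centre.

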